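# Sort the drone parts into their trays

## Robot

A 6-joint arm with a two-finger parallel gripper is mounted at the origin on the work surface. World frame = base frame: x ahead of the robot, y to its left, z up, the work surface at z = 0. Lengths are in m, angles in rad, forces in N, time in s.
With the tool pointing down it reaches from about 0.375 to 0.975 m from the base axis. Payload 3.8 kg.
Tool frame: the origin (TCP) lies at the very end of the fingers, on their centre line; the grasp point (between the pads) lies 19 mm behind it (ctrl.grip_point_offset is the y of the grasp point in the tool frame, in m); y points along the fingers, x is the direction in which the jaws open and shut, and the axes are right-handed (so a half turn about y gives the same grasp; the last joint's range is limited). The gripper opens to 85 mm and grips with 20 to 120 N. Pads are 22 mm wide; open, the fingers measure 114 mm over their backs; the gripper's body (76 mm by 85 mm) begins 54 mm behind the grasp point. The pads swing forward as they close: fully open they stand 13 mm farther back than shut.
Start: joints at [1.181, 0.264, 1.604, -0, 1.274, -0.037], TCP at [0.233, 0.633, 0.231] pointing down, gripper open.
Joint ranges: [-2.63, 2.63], [-0.94, 2.18], [0.31, 2.57], [-1.31, 4.45], [0, 2.66], [-2.55, 2.55]. Speed limits (rad/s): [2.57, 2.57, 3.14, 3.14, 3.14, 3.14].

## Interface

Orientations are given as [roll, pitch, yaw] about the fixed x, y, z axes, in that order (R = Rz(yaw) Ry(pitch) Rx(roll)).
In Python, from workcell import ctrl gives the robot as it stands. Calls block until the motion is done:
- ctrl.move_ptp(position, orientation): joint-space move of the TCP to a pose.
- ctrl.move_straight(position, rotation=None, max_speed=0.15): straight line of the TCP; rotation=None keeps the orientation; max_speed is the mean speed in m/s.
- ctrl.move_joints(angles): joint-space move.
- ctrl.open_gripper() and ctrl.grab(newtons=None): open the fingers fully, or close them until they stop; newtons is the grip in N (None keeps the last).
- ctrl.wait(seconds).
- ctrl.ik(position, orientation): joint angles nearest the present ones, or None.
- ctrl.read_camera(name): name is "scene" or "top" or "wrist"; returns a dict with "image" (480x640x3 uint8, blue, green, red), "fx", "fy", "cx", "cy" (pixels), "R" (3x3) and "t" (3): a world point X has camera coordinates R X + t. Camera axes: x right, y down, z forward; pixel columns grow to the right and rows downward; lengths in m; the calibration is good to about 2 mm. A picture is of the moment at which its call begins. There is no depth.
A pose or a line that the arm cannot do raises ctrl.PlanningError and nothing moves.
- ctrl.close_job(): hands the job in, once; it reports no verdict.
Readings, each from a call of its own:
- ctrl.read_clock(): time.
- ctrl.read_q(): joint angles.
- ctrl.read_qd(): joint speeds.
- ctrl.read_joint_torque(): joint torques, N m.
- ctrl.read_tool_pos(): TCP position.
- ctrl.read_eef_rot(): TCP orientation.
- ctrl.read_ft_force(): force on the tool from outside, world axes, zero at the start.
- ctrl.read_wrist_torque(): the same for the moment, N m.
- ctrl.read_finger_gap(): finger opening in m.
Only numpy, scipy, OpenCV 4.12 (cv2) and the standard library are available. Lean on these libraries where they do the work, as an engineer would, in place of code of your own. Each camera call takes 0.05 s, during which the arm holds its last target.

## Task

Tidy up the loose drone parts on the bench: put the two motors in the blue tray and the two battery packs in the red tray, one to each bay, and the white GPS receiver in the green tray. Each must end up inside its bay, flat on the tray floor and the same way up as it is now. Leave the brown bottle and the solder spool where they stand.

Things in the scene. Friction and masses are not known exactly. Their poses are not given: they have to be found in the camera images.
- motor_orange: Brushless drone motor, upright, round, 42 mm tall: foot 32 mm across and 5 mm high, copper windings up to 12 mm, then the orange bell, a smooth cylinder 36 mm across from 12 to 36 mm above the underside (grip here), with an 8 mm wide steel nut on top. About 90 g. Origin: centre of the underside; z up along the shaft.
- motor_purple: Brushless drone motor, upright, round, 42 mm tall: foot 32 mm across and 5 mm high, copper windings up to 12 mm, then the purple bell, a smooth cylinder 36 mm across from 12 to 36 mm above the underside (grip here), with an 8 mm wide steel nut on top. About 90 g. Origin: centre of the underside; z up along the shaft.
- battery_yellow: Drone battery pack: yellow (with a black band) block, 75 mm long (its x) by 35 mm wide (its y) by 36 mm high (its z), lying flat. About 155 g. Origin: centre of the underside.
- battery_black: Drone battery pack: black (with a pale paper band) block, 75 mm long (its x) by 35 mm wide (its y) by 36 mm high (its z), lying flat. About 155 g. Origin: centre of the underside.
- gps: GPS receiver on a short mast, upright, 48 mm tall: black round foot 48 mm across and 5 mm high, aluminium mast 12 mm across, and on top a white round puck 50 mm across from 34 to 48 mm above the underside (grip here), with a black arrow on it. About 60 g. Origin: centre of the underside; z up.
- motor_tray: Blue two-bay motor tray, fixed to the bench. Floor 4 mm above the bench, walls and the divider 4 mm thick, rims 12 mm above the bench. Outside 72 mm (its x) by 140 mm (its y); two square bays, each 64 x 64 mm inside, centred 34 mm to either side of the origin along y. Origin: centre of its underside, at bench height; z up.
- battery_tray: Red two-bay battery tray, fixed to the bench. Floor 4 mm above the bench, walls and the divider 4 mm thick, rims 12 mm above the bench. Outside 104 mm (its x) by 144 mm (its y); two oblong bays, each 96 mm (x) by 66 mm (y) inside, centred 35 mm to either side of the origin along y; a battery fits lengthwise along x. Origin: centre of its underside, at bench height; z up.
- gps_tray: Green single-bay GPS tray, fixed to the bench. Floor 4 mm above the bench, walls 4 mm thick, rims 12 mm above the bench. Outside 82 x 82 mm, one square bay 74 x 74 mm inside, centred on the origin. Origin: centre of its underside, at bench height; z up.
- flux_bottle: Bystander: small brown bottle with a black cap standing upright, 34 mm across, 65 mm tall. Origin: centre of the underside. Leave it alone.
- solder_spool: Bystander: spool of solder standing on end, black flanges 46 mm across, 36 mm tall. Origin: centre of the underside. Leave it alone.
There are look-alikes about, which are no part of the job. What is meant by the battery_yellow is not pink, purple or turquoise, and is the smaller of those in its own colour.

How it is judged:
By the outcome, as a careful person would: the job done as asked, in the order asked, and still so for the second after the job is handed in, with the robot touching nothing.
It also fails if it takes over 120 s, if anything falls off the work surface, if the arm or the gripper's body presses on something with over 40 N, if the wrist force passes 120 N, or if a joint passes its speed limit or range.

## Working session

There is one attempt and no reset: what is moved stays moved. The work goes in short steps, each a Python script; the robot and the scene stay as the last script left them, time stands still between calls to the robot, and variables do not carry over. Pictures are saved under pics/ and viewed, and the job is handed in when it is done.

```bash
ls; mkdir -p pics
python3 - <<'E'
from workcell import ctrl
import cv2
for n in("scene","top","wrist"):
    c=ctrl.read_camera(n); cv2.imwrite(f"pics/{n}0.png",c["image"]); print(n,c["fx"],c["fy"],c["cx"],c["cy"],c["R"],c["t"])
print(ctrl.read_clock(),ctrl.read_eef_rot(),ctrl.grip_point_offset,ctrl.read_finger_gap())
E
```

```text
pics
scene 461.3096100833459 461.3096100833459 313.37269509215093 240.61509542857584 [[ 0.9032874   0.42893796 -0.00917029]
 [ 0.36839627 -0.78639528 -0.49584942]
 [-0.21990011  0.44451623 -0.8683601 ]] [-0.46264163 -0.20509185  1.15717134]
top 600.6841122351068 600.6841122351068 327.0298726017676 231.00056562584754 [[ 0.02417783 -0.99969682 -0.00465756]
 [-0.98706892 -0.02313342 -0.15861841]
 [ 0.15846257  0.00843238 -0.98732898]] [-0.04341274  0.51114906  1.43239172]
wrist 341.03302510888443 341.03302510888443 320.38692505223315 244.86487074058945 [[ 0.34566992  0.93835457 -0.00173552]
 [ 0.90381863 -0.33244931  0.26942409]
 [ 0.25223835 -0.0947004  -0.96302007]] [-0.67370029 -0.03459883  0.37917574]
0.15 [-1.57071747  0.00182492  1.21794497] -0.0187 0.08553460136389981
```

View pics/top0.png

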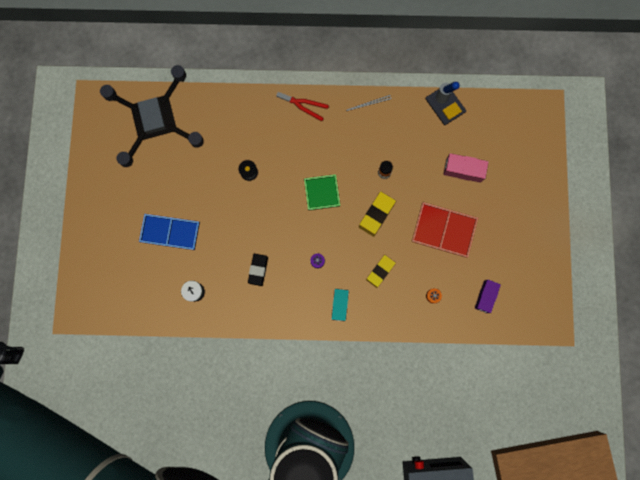

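View pics/scene0.png

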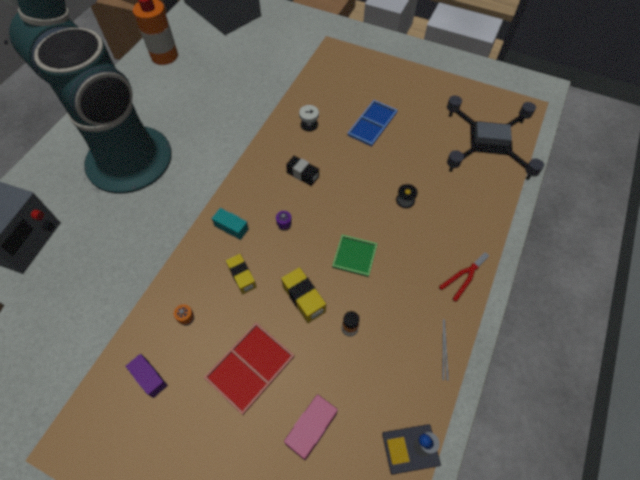

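View pics/wrist0.png

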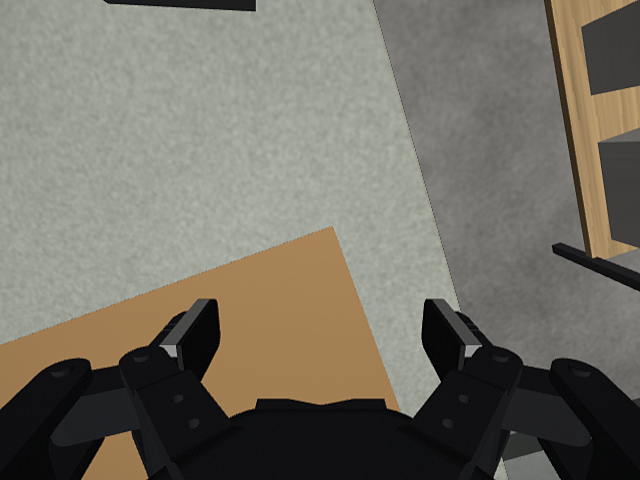

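The top view shows two yellow candidates, a large pack at (378,213) and a smaller one at (381,271). The pink (466,167), purple (488,296) and turquoise (340,305) blocks are excluded by the description. The smaller yellow at (381,271) fits. I'll confirm it in enlarged crops and get positions from the same pictures.

```bash
cat > h.py <<'E'
import numpy as np, cv2
def ray(c,u,v,z):
    R=np.array(c["R"]);t=np.array(c["t"]);o=-R.T@t
    d=R.T@np.array([(u-c["cx"])/c["fx"],(v-c["cy"])/c["fy"],1]); return o+d*(z-o[2])/d[2]
def proj(c,X):
    p=np.array(c["R"])@X+c["t"]; return p[0]/p[2]*c["fx"]+c["cx"],p[1]/p[2]*c["fy"]+c["cy"]
E
python3 - <<'E'
import cv2,numpy as np
im=cv2.imread("pics/top0.png")
def crop(x,y,w,h,s,n):
    cv2.imwrite(n,cv2.resize(im[y:y+h,x:x+w],None,fx=s,fy=s,interpolation=cv2.INTER_CUBIC))
crop(300,150,200,150,4,"pics/c1.png")
crop(130,190,200,150,4,"pics/c2.png")
E
```

```text
(no output)
```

View pics/c1.png

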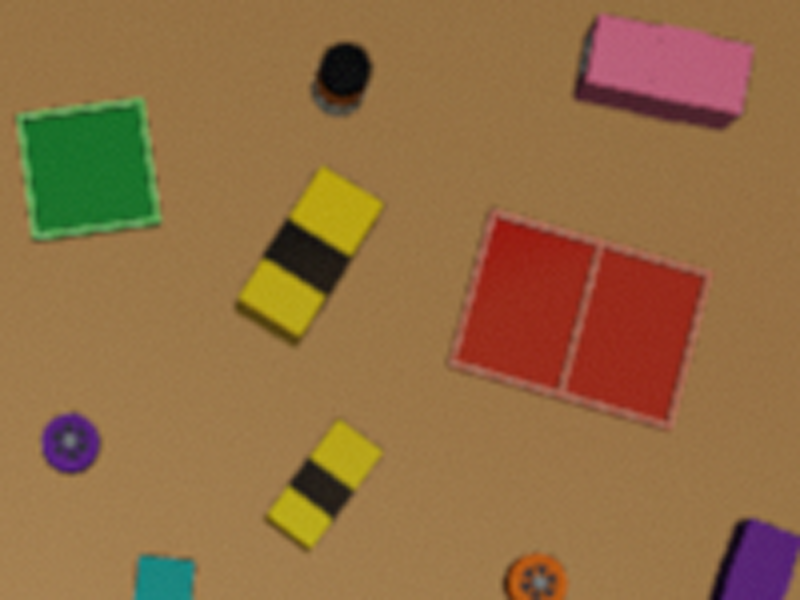

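View pics/c2.png

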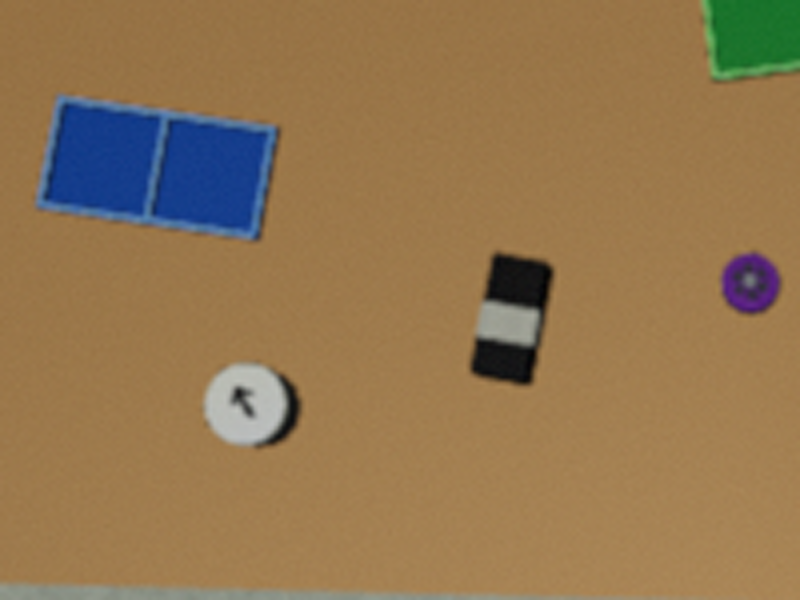

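```bash
cat > m.py <<'E'
from h import *
from workcell import ctrl
c=ctrl.read_camera("top")
def P(off,uv,z): return ray(c,(uv[0]+.5)/4-.5+off[0],(uv[1]+.5)/4-.5+off[1],z)
A=(300,150);B=(130,190)
print("cam",-np.array(c["R"]).T@c["t"])
def quad(n,off,pts,z):
    p=np.array([P(off,q,z)[:2] for q in pts]); s=np.roll(p,-1,0)-p
    print(n,"ctr",p.mean(0).round(4),"sides",np.linalg.norm(s,axis=1).round(4),"ang",np.degrees(np.arctan2(s[:,1],s[:,0])).round(1))
quad("yel",A,[(341,419),(383,453),(311,549),(265,518)],.036)
quad("bigyel",A,[(323,167),(384,205),(300,338),(240,302)],.036)
quad("blk",B,[(495,253),(551,264),(530,383),(472,372)],.036)
quad("red",A,[(493,209),(708,273),(672,427),(450,365)],.012)
quad("green",A,[(16,115),(143,98),(160,223),(34,240)],.012)
quad("blue",B,[(60,96),(278,126),(258,240),(38,208)],.012)
print("gps",P(B,(247,404),.048),"pur",P(A,(71,442),.036),P(B,(750,282),.036),"or",P(A,(539,581),.036))
E
python3 m.py
```

```text
cam [ 0.2786085  -0.04365342  1.4951173 ]
yel ctr [ 0.4179 -0.1646] sides [0.0328 0.0735 0.0334 0.0766] ang [-128.2  144.    57.2  -36.5]
bigyel ctr [ 0.5613 -0.155 ] sides [0.0446 0.0988 0.043  0.0998] ang [-121.4  148.9   59.9  -30.2]
blk ctr [0.4149 0.1356] sides [0.0351 0.0735 0.036  0.0738] ang [-99.8 172.3  80.7  -8.4]
red ctr [ 0.5283 -0.3251] sides [0.1398 0.1005 0.1422 0.1034] ang [-105.7  166.3   75.5  -15.1]
green ctr [ 0.6166 -0.0151] sides [0.0813 0.0816 0.08   0.0816] ang [ -80.8 -171.2   99.2    9.7]
blue ctr [0.5063 0.364 ] sides [0.1393 0.0728 0.1397 0.0719] ang [-96.6 173.5  83.1  -6.9]
gps [0.35807556 0.29125833 0.048     ] pur [ 0.44024291 -0.0093674   0.036     ] [ 0.44022847 -0.00875716  0.036     ] or [ 0.36255571 -0.29435055  0.036     ]
```

The crops confirm the target: the small yellow pack measures 75×33 mm, the other 99×44 mm. The black pack (74×36 mm) and the trays also match their stated sizes. I'll start with the purple motor.

```bash
cat > pp.py <<'E'
from workcell import ctrl
from h import *
r=np.radians; HI=.16
def ori(d): return [-np.pi/2,0,r(d)]
def bay(c,xang,off,):
    a=r(xang+90); return np.array(c)+off*np.array([np.cos(a),np.sin(a)])
BLUE=((.5063,.364),-6.9); RED=((.5283,-.3251),-14.8); GREEN=((.6166,-.0151),9.4)
def pick(xy,z,yaw,N=40):
    ctrl.open_gripper() if ctrl.read_finger_gap()<.08 else None
    ctrl.move_ptp([*xy,HI],ori(yaw)); ctrl.move_straight([*xy,z],max_speed=.12)
    ctrl.grab(N); print("grab",ctrl.read_finger_gap(),ctrl.read_ft_force())
    ctrl.move_straight([*xy,HI],max_speed=.15); print("lifted",ctrl.read_finger_gap(),ctrl.read_ft_force(),ctrl.read_clock())
def place(xy,z,yaw):
    ctrl.move_ptp([*xy,HI],ori(yaw)); ctrl.move_straight([*xy,z+.02],max_speed=.12)
    ctrl.move_straight([*xy,z],max_speed=.04); print("down",ctrl.read_ft_force())
    ctrl.open_gripper(); ctrl.move_straight([*xy,HI],max_speed=.15); print("placed",ctrl.read_clock())
def snap(n,cam="wrist"): cv2.imwrite(f"pics/{n}.png",ctrl.read_camera(cam)["image"])
E
python3 - <<'E'
from pp import *
pick((.4402,-.009),.010,-7)
snap("w1"); snap("s1","scene")
E
```

```text
grab 0.03485019933012161 [-1.80613903 -0.03499559  5.62763907]
lifted 0.034495888924117445 [-6.80380395e-05 -4.31100074e-01 -8.34725871e-01] 5.6833
```

View pics/w1.png

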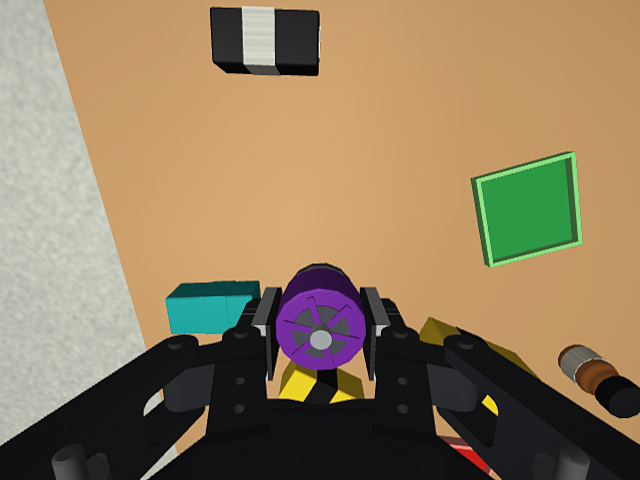

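The purple motor is held upright and centred between the pads at about (320,320). I'll place it in the far blue bay.

Run:
```python
from pp import *
place(bay(*BLUE,.034),.0145,-7)
snap("w2"); snap("t2","top")
```

```text
down [-1.92185089 -1.37584625  5.72620744]
placed 10.825
```

View pics/w2.png

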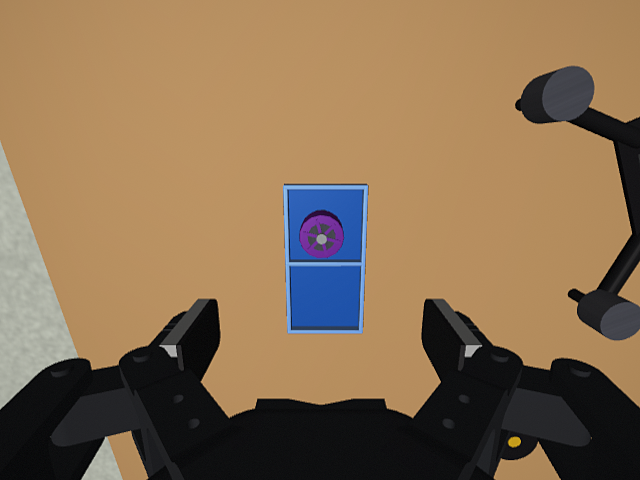

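The purple motor stands upright in the far bay at (321,236). The orange motor is next.

Run:
```python
from pp import *
pick((.3626,-.2943),.010,-7)
g=ctrl.read_finger_gap()
if .03<g<.04: place(bay(*BLUE,-.034),.0145,-7)
snap("w3")
```

```text
grab 0.034317827425236536 [-1.0992725   0.90608501  6.71415   ]
lifted 0.0342900762099467 [-0.42407617  0.17907365 -1.37587115] 16.5083
down [-2.37157059 -2.55206795  5.58812473]
placed 22.3083
```

View pics/w3.png

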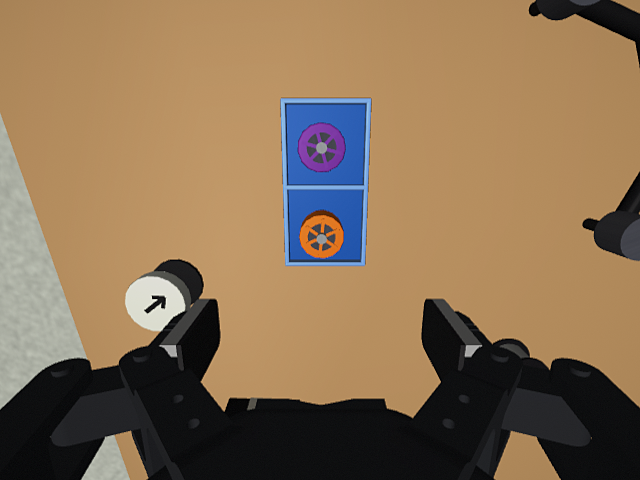

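Both motors sit upright in their bays, purple at (321,147) and orange at (321,236). Next is the yellow pack, placed slightly outboard in its bay to leave room for the fingers on the second one.

Run:
```python
from pp import *
pick((.4179,-.1646),.011,53.7)
g=ctrl.read_finger_gap(); snap("w4")
if .03<g<.04: place(bay(*RED,-.043),.0155,75.2)
snap("w5")
```

```text
grab 0.034415528606791784 [-0.16964124  0.76427073  4.24777812]
lifted 0.03422898721725317 [-0.25551281  0.36668112 -1.58947198] 27.2417
down [-1.71884842  1.1138277   4.02619632]
placed 31.7
```

View pics/w4.png

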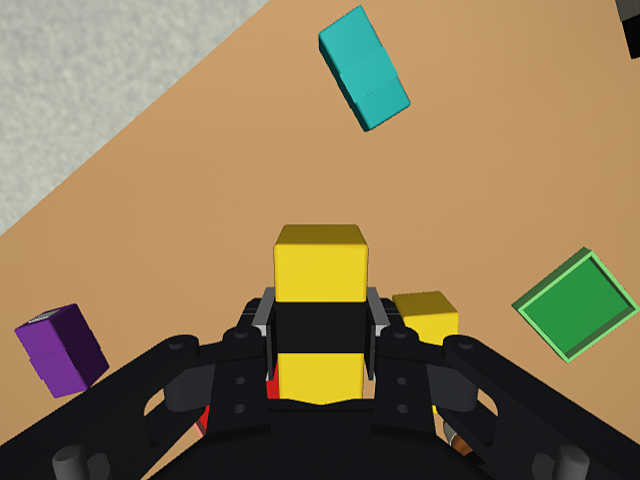

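View pics/w5.png

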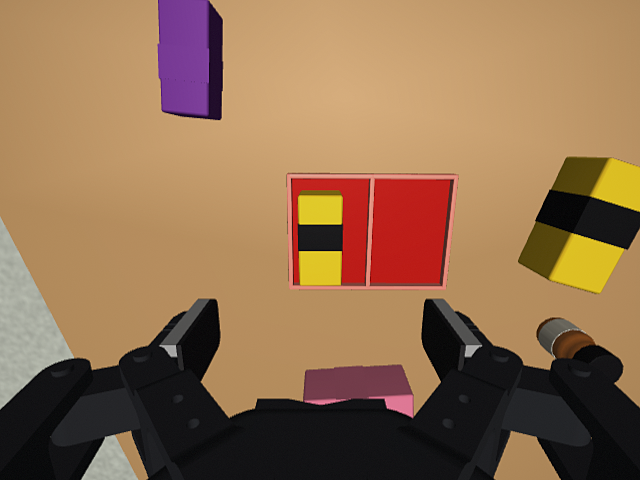

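The yellow pack lies in the left red bay at (320,238), clear of the walls. The black pack is next.

Run:
```python
from pp import *
pick((.4149,.1356),.011,81.6)
g=ctrl.read_finger_gap()
if .03<g<.04: place(bay(*RED,.043),.0155,75.2)
snap("w6")
```

```text
grab 0.034463010683570404 [-0.77259464  0.54001597  3.87120082]
lifted 0.03418003449161318 [-0.04045448  0.36077261 -1.30521779] 36.6667
down [-2.59129768  1.3151784   3.93943418]
placed 41.7833
```

View pics/w6.png

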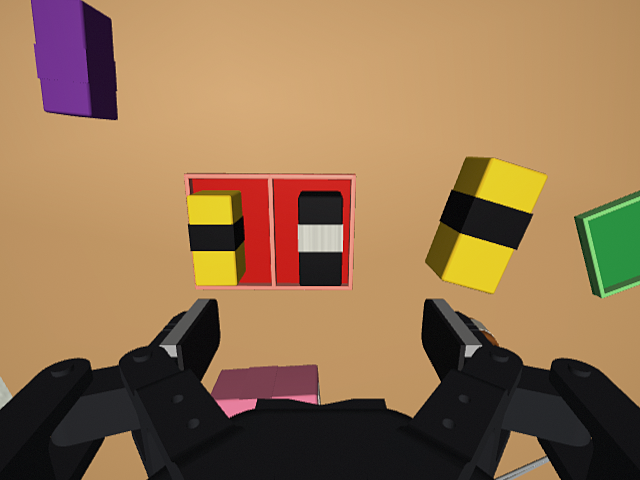

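Both packs are in their own bays, yellow at (215,238) and black at (320,238). The GPS is next.

Run:
```python
from pp import *
pick((.3581,.2913),.019,9.4,30)
g=ctrl.read_finger_gap(); snap("w7")
if .045<g<.053: place(GREEN[0],.0235,9.4)
snap("w8")
q=ctrl.read_q(); q[0]=1.3; ctrl.move_joints(q)
snap("t9","top");snap("s9","scene"); print(ctrl.read_clock())
im=cv2.imread("pics/t9.png"); cv2.imwrite("pics/t9c.png",cv2.resize(im[140:315,130:510],None,fx=2,fy=2,interpolation=cv2.INTER_CUBIC))
```

```text
grab 0.048217705365289854 [-1.09072925 -1.22519954  5.55237301]
lifted 0.04905585931512592 [-0.25364426 -0.88577496 -0.79149457] 46.8417
down [-3.75566533  0.54909169  6.22919618]
placed 51.6667
54.5583
```

View pics/w8.png

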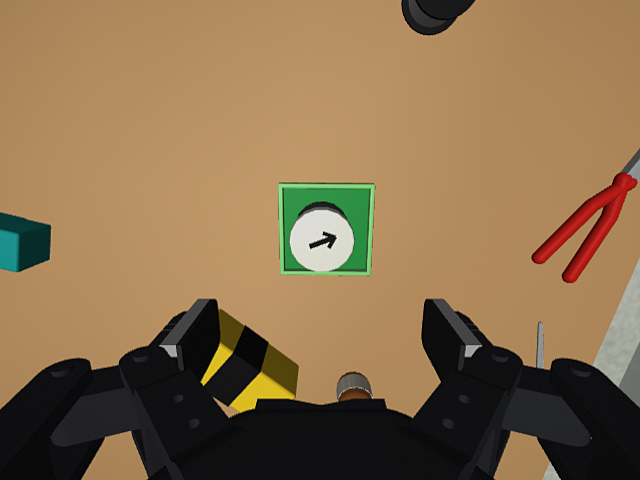

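View pics/t9c.png

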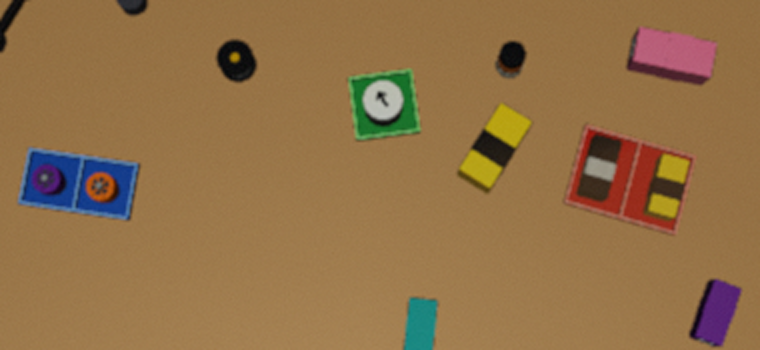

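View pics/s9.png

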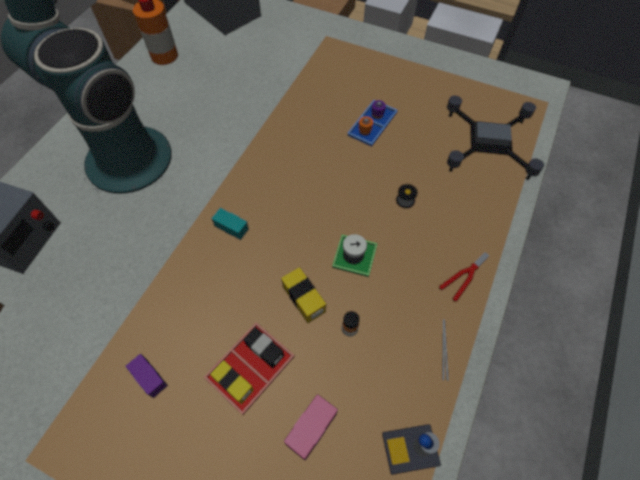

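All five parts look placed. I'll check the battery margins once in an enlarged crop before handing in.

Run:
```python
import cv2
im=cv2.imread("pics/t9.png"); a=cv2.resize(im[195:265,405:485],None,fx=8,fy=8,interpolation=cv2.INTER_CUBIC); cv2.imwrite("pics/red.png",a)
```

```text
(no output)
```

View pics/red.png

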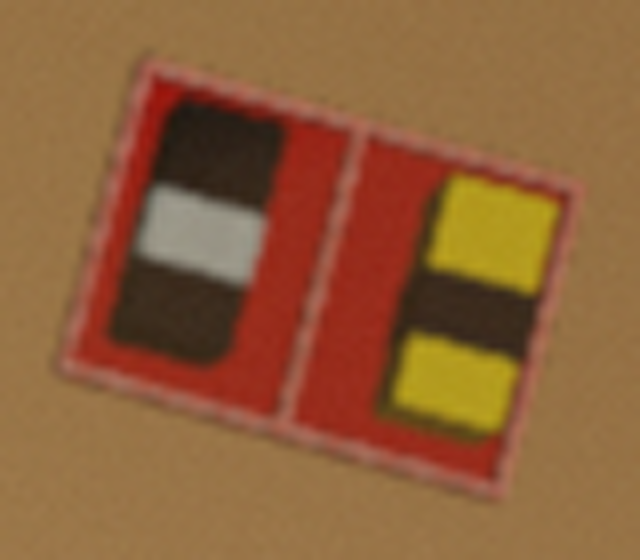

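Run:
```python
from h import *
from workcell import ctrl
c=ctrl.read_camera("top")
a=np.radians(-14.8);R=np.array([[np.cos(a),np.sin(a)],[-np.sin(a),np.cos(a)]])
def f(p,z): return ray(c,(p[0]+.5)/8-.5+405,(p[1]+.5)/8-.5+195,z)[:2]
t=np.array([f(p,.012) for p in [(147,58),(582,187),(503,496),(60,369)]]);o=t.mean(0)
for n,q in dict(yel=[(447,172),(563,205),(513,435),(390,397)],blk=[(178,98),(287,124),(232,364),(107,340)]).items():
    print(n,(np.array([f(p,.040)-o for p in q])@R.T*1000).round(1).tolist())
```

```text
yel [[36.3, -24.6], [36.2, -61.4], [-37.2, -63.9], [-36.3, -25.1]]
blk [[35.8, 60.7], [37.2, 26.4], [-39.9, 23.8], [-43.3, 62.4]]
```

In the tray frame, yellow spans y from -25 to -64 mm and black from +24 to +62 mm, and both stay within 43 mm of centre in x. The bay walls are at 2, 68 and 48 mm, so both packs are clear of the walls at the right height. I'm handing the job in.

Run:
```python
from workcell import ctrl
print(ctrl.read_clock()); ctrl.close_job()
```

```text
54.6083
the job is handed in; nothing more can be done
```

I put all five parts in their trays and handed the job in at about 55 s of the 120 s; no verdict was reported.

- **Motors:** purple is in the far bay of the blue tray and orange in the near bay, both upright.
- **Batteries:** the small yellow pack and the black pack each have their own bay in the red tray. I measured yellow at 75×33 mm; the other yellow block was 99×44 mm and stayed where it was.
- **GPS:** it stands upright in the green tray.

**Last checks:** the final top, scene and wrist pictures showed every part inside its bay, with the bottle, the spool and the look-alikes where they started. By the top-camera measurement the batteries clear the walls by at least about 4 mm and look flat. I checked the motors and the GPS only by eye. No check failed, and all grasps and forces stayed normal (under 8 N where read).

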